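# Unpin the key box by the front door and park its pin

## Robot

A 6-joint arm with a two-finger parallel gripper is mounted at the origin on the work surface. World frame = base frame: x ahead of the robot, y to its left, z up, the work surface at z = 0. Lengths are in m, angles in degrees, forces in N, time in s.
With the tool pointing down it reaches from about 0.3 to 0.85 m from the base axis. Payload 4.2 kg.
Tool frame: the origin (TCP) lies at the very end of the fingers, on their centre line; the grasp point (between the pads) lies 19 mm behind it; z points along the fingers, y is the line along which they close (so a half turn about z gives the same grasp; the last joint's range is limited). The gripper opens to 91 mm and grips with 3 to 60 N. Pads are 32 mm wide; open, the fingers measure 118 mm over their backs; the gripper's body (76 mm by 178 mm) begins 60 mm behind the grasp point.
Start: joints at [66.807, 18.312, 89.639, -0, 72.044, -1.146], TCP at [0.216, 0.533, 0.214] pointing down, gripper open.
Joint ranges: [-177.97, 177.97], [-48.28, 115.42], [12.27, 149.76], [-77.06, 257.06], [2.81, 150.46], [-146.56, 146.56]. Speed limits (degrees/s): [147.25, 147.25, 180, 180, 180, 180].

## Interface

Orientations are given as a 3x3 rotation matrix whose columns are the frame's x, y, z axes.
In Python, from bench import robot gives the robot as it stands. The module is installed in compiled form; this text tells all that it offers.
- The arm moves only by the tool move_arm, never from a script. Its argument "plan" is one flat list of numbers, 7 for each row, row after row: the turn, a rotation vector about the world's x, y, z in rad, then the shift along the world's x, y, z in cm, then the finger opening in cm, from 0 to 9.12. A call has 1 to 12 rows; each row is the pose to reach, as a shift and turn from the pose commanded when the call began; what a row does not reach only later rows make up. A row lasts 1/8 s, in which the tool goes at most 62.5 mm and 10.7 degrees, less where a joint would pass 70% of its speed; a pose out of reach is approached as far as the arm can. A call with a gripper value outside its range is refused whole. The fingers move at their own pace and stop on an object; "squeeze" is the grip in N (left out, the last holds). Time passes only in rows, so rows that repeat a pose let the fingers close. It gives the time, the measured TCP pose, the force, the opening and the grip force at its end, in the units of the state.
- robot.sense(): the state, without advancing time (a new reading comes with each control period).
- robot.snapshot(name): name is "scene" or "side" or "wrist"; returns a dict with "pixels" (420x560x3 uint8, red, green, blue), "z_map" (420x560 float32, m along the optical axis (not along the pixel's ray), 0 where there is no reading), "intrinsics" (3x3 intrinsics, pixels), "R" (3x3) and "t" (3): a world point X has camera coordinates R X + t. Camera axes: x right, y down, z forward; pixel columns grow to the right and rows downward; lengths in m; the calibration is good to about 2 mm. A picture is of the moment at which its call begins.
- robot.finish_job(): hands the job in; it is judged then, once.
Trained networks look in a picture, given as the dict that the camera call returned (one of the last four; its "shot" number tells which), for a name from the list of things; names that differ only in an ending like _2 or _b are one class to them, and where a whole thing is asked for, a point or a joint stands for the part that bears it (a point fixed in the world has none). Each returns a list of dicts, best first, with "score" (0 to 1); they miss things now and then, are a little off and sometimes report something else, mostly with a low value. They report only what shows in the picture. A call takes as long as a camera call. They do not tell look-alikes from the thing itself.
- robot.outline_of(label, picture): "pixels" (420x560 bool, what is visible of it) and "extent" ([centre column, centre row, width, height] in pixels, round what is visible of it).
The state is a dict: "time_s": time; "joint_pos": joint angles; "qvel": joint speeds; "joint_torque": joint torques, N m; "tcp_pos": TCP position; "tcp_rot": TCP orientation; "wrist_force": force on the tool from outside, world axes, zero at the start; "torque": the same for the moment, N m; "width": opening from 0.0 (shut) to 1.0 (fully open); "grip_force": force on a finger pad.
Only numpy, scipy, OpenCV 4.12 (cv2) and the standard library are available. Lean on these libraries where they do the work, as an engineer would, in place of code of your own. Each camera call takes 0.05 s, during which the arm holds its last target. There are 200 camera calls.

## Task

Unlock the wooden key box: draw the lock pin up out of the steel hasp on its lid, and park it upright well inside the open notch of the notched steel bracket beside the box, shank down through the notch and collar resting flat on the bracket. Let go of it there.

Things in the scene. Friction and masses are not known exactly. Their poses are not given: they have to be found in the camera images.
- pin: Loose lock pin, about 0.11 kg, upright in the hasp's bore at the start. Origin: centre of the underside of its round steel collar (44 mm diameter, 5 mm thick); z up along the pin, about which it is round. Below the collar a steel shank, 10 mm diameter, reaches down 50 mm; above the collar a dark wooden handle, 20 mm diameter, spans z = 5 to 45 mm: grip it there.
- keybox: Fixed wooden box, 150 (x) by 160 (y) by 80 mm high. Origin: centre of its underside; x to its back (away from robot), z up. On the lid 45 mm in front of centre a steel hasp plate, top at 84 mm, has the pin's bore: 14 mm wide, 60 mm deep, loose fit. A fixed pull knob (24 mm wide, 20 mm tall) on the lid 35 mm behind centre is not the pin.
- notch (a point): Where the pin's origin should rest: on the notch's centre line, level with the top of the notched bracket (fixed steel plate 70 x 70 x 5 mm, top at 84 mm, left or right of the box; the one on the other side has no notch). Axes as the box's. Notch 24 mm wide (y), runs from here 25 mm to its open end at -x and 20 mm to its closed end. Free for 80 mm below; leg 39 mm behind.
Mind the look-alikes: they are no part of the job. What is shaped like the part that bears notch but yellow is not meant.

How it is judged (in metres and radians):
On the way:
1. the pin is drawn up out of the hasp's bore (z of pin in the frame of keybox above 0.125 m), for 0.05 s.
At the end, for the whole second after the job is handed in: The pin stands upright (within 10 degrees) and at rest in the bracket's notch: its collar's underside within 18 mm of the notch point along the notch, 12 mm across it and 5 mm in height (x of pin in the frame of notch between -0.018 and 0.018 m and y of pin in the frame of notch between -0.012 and 0.012 m and z of pin in the frame of notch between -0.005 and 0.005 m and angle between pin's own z axis and vertical below 0.17 rad and linear speed of pin below 0.02 m/s); the robot touches nothing.
It also fails if it takes over 38 s, if anything falls off the work surface, if the arm or the gripper's body presses on something with over 40 N, if the wrist force passes 120 N, or if a joint passes its speed limit or range.

## Working session

There is one attempt and no reset: what is moved stays moved. The work goes in short steps, Python scripts to look and compute and a tool call to move; the robot and the scene stay as the last step left them, time stands still between calls to the robot, and variables do not carry over. Pictures are saved under pics/ and viewed, at most 10 in all, crops included, and the job is handed in when it is done.

Besides the shell and the picture viewer there is one more tool, called after "Request:" by a JSON object that holds its "api" and its "payload". move_arm: Moves the arm, as the interface text tells. Its arguments: {"type":"object","properties":{"plan":{"type":"array"},"squeeze":{"type":"number"}},"required":["plan"]}

```bash
mkdir -p pics; cat > h.py <<'E'
import numpy as np, cv2
from bench import robot
def pts(s,mask=None):
    z=s["z_map"]; m=(z>0) if mask is None else (mask&(z>0))
    v,u=np.nonzero(m); K=s["intrinsics"]; d=z[v,u]
    c=np.stack([(u-K[0,2])/K[0,0]*d,(v-K[1,2])/K[1,1]*d,d])
    return (s["R"].T@(c-np.array(s["t"]).reshape(3,1))).T,u,v
def save(s,n): cv2.imwrite("pics/"+n,s["pixels"][:,:,::-1])
E
python3 - <<'E'
from h import *
ims=[]
for n in ("scene","side"):
    s=robot.snapshot(n); ims.append(s["pixels"])
    np.savez(n+".npz",**{k:s[k] for k in("pixels","z_map","intrinsics","R","t")})
    for l in("pin","keybox","notch"):
        for o in robot.outline_of(l,s)[:3]:
            p,u,v=pts(s,o["pixels"]); t=p[p[:,2]>np.percentile(p[:,2],97)-.004] if len(p) else p
            print(n,l,round(o["score"],2),np.round(o["extent"]),len(p),p.mean(0).round(3),p.max(0).round(3),p.min(0).round(3),t.mean(0).round(4))
im=np.hstack(ims)[:,:,::-1]; cv2.imwrite("pics/a.png",cv2.resize(im,(800,300),interpolation=cv2.INTER_AREA)); cv2.imwrite("pics/s.png",ims[0][:,:,::-1]);cv2.imwrite("pics/d.png",ims[1][:,:,::-1])
E
```

```text
scene pin 0.85 [301. 132.  25.  30.] 467 [ 0.492 -0.082  0.099] [ 0.51  -0.064  0.128] [ 0.469 -0.129  0.077] [ 0.4905 -0.0824  0.1259]
scene keybox 0.63 [279. 169. 110.  90.] 6189 [ 0.551 -0.067  0.059] [0.625 0.059 0.099] [ 0.368 -0.228 -0.004] [ 0.5405 -0.0854  0.0802]
scene notch 0.96 [295. 203.  54.  75.] 1985 [0.575 0.019 0.06 ] [0.603 0.058 0.084] [ 0.493 -0.026 -0.003] [0.5636 0.0183 0.0819]
scene notch 0.58 [267. 323.  76. 110.] 3987 [0.715 0.21  0.064] [0.745 0.25  0.085] [ 0.661  0.123 -0.002] [0.7073 0.2087 0.0825]
side pin 0.59 [407. 180.  25.  28.] 560 [ 0.483 -0.083  0.102] [ 0.51  -0.066  0.131] [ 0.464 -0.123  0.079] [ 0.484  -0.086   0.1284]
side notch 0.86 [186. 202.  57.  52.] 1925 [0.71  0.203 0.059] [0.813 0.247 0.087] [ 0.658  0.129 -0.003] [0.7023 0.2056 0.0836]
side notch 0.82 [328. 196.  56.  51.] 1736 [0.567 0.016 0.063] [0.599 0.057 0.087] [ 0.518 -0.03  -0.002] [0.5592 0.0153 0.0837]
```

View pics/s.png

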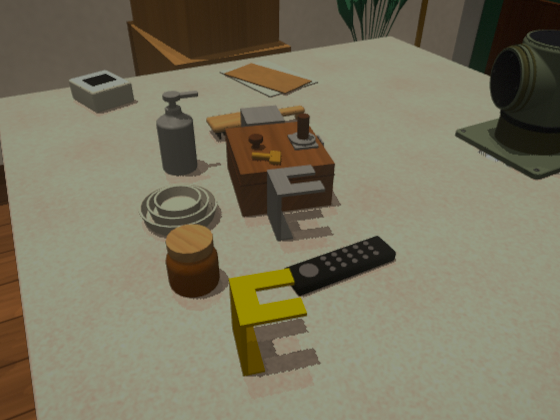

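View pics/d.png

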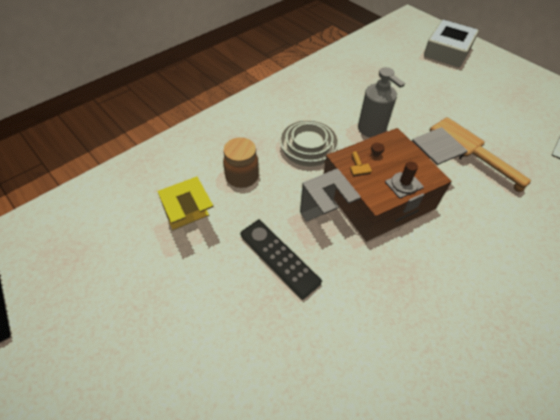

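The scene view shows the pin at (301,130) on the box. The grey notched bracket is at (295,185), left of the box, with its notch opening to the right, towards the robot. The yellow look-alike is at (267,300). The plain bracket is at (262,115), behind the box's right side. Next I fit the poses.

```bash
python3 - <<'E'
from h import *
from scipy.optimize import minimize
P={}
for n in("scene","side"):
    s=dict(np.load(n+".npz")); p,u,v=pts(s); c=s["pixels"][v,u].astype(int)
    sat=c.max(1)-c.min(1)
    near=(np.hypot(p[:,0]-.54,p[:,1]+.06)<.2)
    top=near&(abs(p[:,2]-.082)<.006)
    br=p[top&(sat<30)&(np.hypot(p[:,0]-.563,p[:,1]-.018)<.055)]
    wood=p[near&(abs(p[:,2]-.08)<.004)&(sat>45)&(p[:,1]<.03)]
    hd=p[(np.hypot(p[:,0]-.488,p[:,1]+.083)<.03)&(p[:,2]>.095)&(p[:,2]<.14)]
    for nm,q in(("br",br),("wood",wood)):
        r=cv2.minAreaRect((q[:,:2]*1000).astype(np.float32)); print(n,nm,len(q),np.round(r[0],1),np.round(r[1],1),round(r[2],1),np.median(q[:,2]).round(4))
    print("handle",len(hd),hd.mean(0).round(4),hd.min(0).round(4),hd.max(0).round(4))
    tp=hd[hd[:,2]>hd[:,2].max()-.006]; print("tip",len(tp),tp.mean(0).round(4))
    # circle fit of handle side (r=10) 
    f=lambda x:np.abs(np.hypot(hd[:,0]-x[0],hd[:,1]-x[1])-.01).clip(0,.006).sum()
    print("circ",minimize(f,[.488,-.083],method="Nelder-Mead").x.round(4))
    # bracket model: silhouettes by projection onto mask
    K=s["intrinsics"]; xs,ys=np.meshgrid(np.arange(-45,66,1.)/1000,np.arange(-55,56,1.)/1000)
    plate=(xs>-.025)&(xs<.045)&(abs(ys)<.035)
    ins=plate&~((abs(ys)<.012)&(xs<.02))
    zm=s["z_map"]; M=np.zeros(zm.shape,np.float32); 
    bm=top&(sat<30); M[v[bm],u[bm]]=1; M=cv2.GaussianBlur(M,(0,0),.7)
    nt=plate&~ins; ou=~plate&(xs<.045)
    def cost(x,ret=0):
        a=x[2];X=x[0]+np.cos(a)*xs-np.sin(a)*ys;Y=x[1]+np.sin(a)*xs+np.cos(a)*ys
        q=s["R"]@np.stack([X.ravel(),Y.ravel(),np.full(X.size,.084)])+s["t"].reshape(3,1)
        w=K@q; U=(w[0]/w[2]).astype(np.float32).reshape(X.shape);V=(w[1]/w[2]).astype(np.float32).reshape(X.shape)
        m=cv2.remap(M,U,V,cv2.INTER_LINEAR)
        return -(m[ins].sum()-m[nt].sum()-m[ou].sum())/ins.sum()
    best=min((minimize(cost,[.555+dx,.018+dy,a],method="Nelder-Mead",options=dict(initial_simplex=[[.555+dx,.018+dy,a],[.56+dx,.018+dy,a],[.555+dx,.023+dy,a],[.555+dx,.018+dy,a+.1]])) for dx in(-.01,0,.01) for dy in(-.008,.004) for a in np.radians([-30,-15,0,15,30])),key=lambda r:r.fun)
    print("notch",best.x[:2].round(4),np.degrees(best.x[2]).round(1),best.fun)
E
```

```text
scene br 1180 [559.7  15.8] [72.7 70.9] 75.3 0.0819
scene wood 2989 [530.1 -99.6] [165. 150.] 75.5 0.0779
handle 252 [ 0.4907 -0.0813  0.1136] [ 0.4768 -0.0937  0.0951] [ 0.4979 -0.0746  0.1283]
tip 68 [ 0.489  -0.0837  0.126 ]
circ [ 0.4871 -0.0872]
notch [0.5518 0.0241] -13.6 -0.7626139105844892
side br 1183 [557.2  15.3] [70.1 70.8] 75.7 0.0837
side wood 4681 [ 519.5 -133.1] [235.  151.8] 75.7 0.0799
handle 268 [ 0.4828 -0.0827  0.1169] [ 0.4746 -0.0974  0.0953] [ 0.495  -0.0764  0.1305]
tip 102 [ 0.4839 -0.0857  0.1282]
circ [ 0.4849 -0.0884]
notch [0.5448 0.0195] -14.1 -0.8902598635677847
```

```bash
python3 - <<'E'
from h import *
st=robot.sense(); print(st["tcp_pos"],np.round(st["tcp_rot"],3).tolist(),st["width"],st["time_s"])
for n in("scene","side"):
    s=dict(np.load(n+".npz")); p,u,v=pts(s)
    for lo in(.105,.135,.17):
        q=p[(p[:,2]>lo)&(p[:,0]>.15)&(p[:,0]<.9)&(abs(p[:,1])<.5)]
        print(n,lo,len(q), q.min(0).round(3) if len(q) else'',q.max(0).round(3) if len(q) else'')
R=np.array(st["tcp_rot"])
for a in(-14.5,165.5):
    c,d=np.cos(np.radians(a)),np.sin(np.radians(a))
    y=np.array([-d,c,0]);z=np.array([0,0,-1.]);T=np.stack([np.cross(y,z),y,z],1)
    print(a,cv2.Rodrigues(T@R.T)[0].ravel().round(4))
print((np.array([.4862,-.0880,.095])-st["tcp_pos"])*100)
E
```

```text
[0.21581314 0.53289663 0.21383935] [[-0.927, 0.375, -0.0], [0.375, 0.927, -0.0], [0.0, -0.0, -1.0]] 0.9977989361584186 0.4
scene 0.105 695 [ 0.477 -0.251  0.105] [ 0.677 -0.075  0.143]
scene 0.135 253 [ 0.618 -0.251  0.135] [ 0.676 -0.217  0.143]
scene 0.17 0  
side 0.105 703 [ 0.475 -0.249  0.105] [ 0.675 -0.077  0.146]
side 0.135 261 [ 0.613 -0.249  0.136] [ 0.672 -0.22   0.146]
side 0.17 0  
-14.5 [ 2.000e-04 -1.000e-04  1.317e-01]
165.5 [-1.0000e-04 -3.0000e-04 -3.0098e+00]
[ 27.03868554 -62.0896633  -11.88393455]
```

Request:
{"api": "move_arm", "payload": {"plan": [0, 0, 0.02, 4, -5, 0, 7, 0, 0, 0.04, 7, -10, 0, 7, 0, 0, 0.06, 9.5, -15, 0, 7, 0, 0, 0.08, 12, -21, 0, 7, 0, 0, 0.1, 14.5, -27, 0, 7, 0, 0, 0.12, 17, -33, 0, 7, 0, 0, 0.132, 19.5, -39, -1, 7, 0, 0, 0.132, 22, -45, -2, 7, 0, 0, 0.132, 24, -51, -3, 7, 0, 0, 0.132, 26, -57, -3, 7, 0, 0, 0.132, 27, -62, -3, 7, 0, 0, 0.132, 27, -62, -3, 7], "squeeze": 20}}

```text
time_s: 1.9
tcp_pos: [0.4865, -0.0906, 0.1838]
tcp_rot: [[-0.967, 0.255, 0.0], [0.255, 0.967, -0.001], [-0.001, -0.001, -1.0]]
wrist_force: [-0.4, 0.9, 0.1]
width: 0.772
grip_force: 0.0
```

```bash
python3 - <<'E'
from h import *
st=robot.sense(); print(st["tcp_pos"],np.round(st["tcp_rot"],3).tolist(),st["width"],st["time_s"])
s=robot.snapshot("wrist"); save(s,"w1.png")
for l in("pin","notch"):
    for o in robot.outline_of(l,s)[:2]:
        p,u,v=pts(s,o["pixels"]); print(l,o["score"],np.round(o["extent"]),len(p),p.mean(0).round(4) if len(p) else '')
        if l=="pin" and len(p):
            t=p[p[:,2]>.12]; print(len(t),t.mean(0).round(4),t.min(0).round(4),t.max(0).round(4))
            t=p[(p[:,2]>.084)&(p[:,2]<.095)]; print(len(t),t.min(0).round(4),t.max(0).round(4))
E
```

```text
[ 0.48654557 -0.09059391  0.18383117] [[-0.967, 0.255, 0.0], [0.255, 0.967, -0.001], [-0.001, -0.001, -1.0]] 0.772191496760553 1.9
pin 0.59 [283. 205.  53.  61.] 2583 [ 0.4792 -0.0849  0.1009]
739 [ 0.4822 -0.0856  0.1274] [ 0.4734 -0.0956  0.12  ] [ 0.4928 -0.0761  0.1298]
1604 [ 0.4615 -0.1074  0.0841] [ 0.5037 -0.064   0.095 ]
notch 0.73 [429. 245.  99.  66.] 2767 [0.5426 0.0199 0.0724]
```

View pics/w1.png

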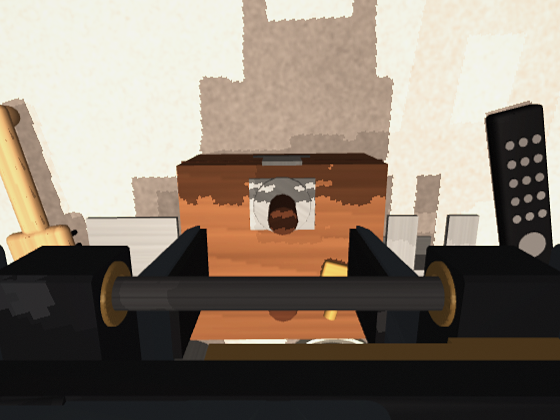

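The wrist view shows the handle at (283,210) between the open fingers, and it agrees with the earlier fit to 2–3 mm. I'll descend and grip.

Request:
{"api": "move_arm", "payload": {"plan": [0, 0, 0, -0.2, 0.4, -3, 7, 0, 0, 0, -0.2, 0.4, -6, 7, 0, 0, 0, -0.2, 0.4, -8, 7, 0, 0, 0, -0.2, 0.4, -8.8, 7, 0, 0, 0, -0.2, 0.4, -8.8, 7, 0, 0, 0, -0.2, 0.4, -8.8, 1, 0, 0, 0, -0.2, 0.4, -8.8, 1, 0, 0, 0, -0.2, 0.4, -8.8, 1, 0, 0, 0, -0.2, 0.4, -8.8, 1, 0, 0, 0, -0.2, 0.4, -8.8, 1, 0, 0, 0, -0.2, 0.4, -8.8, 1, 0, 0, 0, -0.2, 0.4, -8.8, 1], "squeeze": 20}}

```text
time_s: 3.55
tcp_pos: [0.4837, -0.0841, 0.0962]
tcp_rot: [[-0.968, 0.249, -0.0], [0.249, 0.968, -0.002], [-0.0, -0.002, -1.0]]
wrist_force: [-2.1, -4.5, 1.7]
width: 0.214
grip_force: 20.0
```

Request:
{"api": "move_arm", "payload": {"plan": [0, 0, 0, 0, -0.15, 0, 1, 0, 0, 0, 0, -0.15, 1, 1, 0, 0, 0, 0, -0.15, 2.5, 1, 0, 0, 0, 0, -0.15, 4, 1, 0, 0, 0, 0, -0.15, 5.5, 1, 0, 0, 0, 0, -0.15, 7, 1, 0, 0, 0, 0, -0.15, 8.5, 1, 0, 0, 0, 0, -0.15, 9.5, 1, 0, 0, 0, 0, -0.15, 9.5, 1, 0, 0, 0, 0, -0.15, 9.5, 1]}}

```text
time_s: 4.8
tcp_pos: [0.4835, -0.0845, 0.1905]
tcp_rot: [[-0.968, 0.25, -0.001], [0.25, 0.968, 0.0], [0.001, 0.0, -1.0]]
wrist_force: [0.2, 0.5, -1.9]
width: 0.218
grip_force: 20.0
```

```bash
cat > m.py <<'E'
from h import *
st=robot.sense(); T=np.array(st["tcp_pos"]); print(T,st["width"],st["grip_force"],st["wrist_force"],st["time_s"])
def look(name,f):
    s=robot.snapshot(name); save(s,f)
    for o in robot.outline_of("pin",s)[:1]:
        p,u,v=pts(s,o["pixels"]); p=p[np.hypot(*(p[:,:2]-T[:2]).T)<.04]; print(name,o["score"],len(p),p.min(0).round(4),p.max(0).round(4))
        for lo in np.arange(p[:,2].min(),p[:,2].max(),.008):
            q=p[(p[:,2]>=lo)&(p[:,2]<lo+.008)]
            if len(q)>5: print(lo.round(3),len(q),(q.mean(0)-T).round(4),np.ptp(q[:,:2],0).round(4))
    return s
if __name__=="__main__":
    a=look("scene","sc2.png");b=look("side","sd2.png")
    f=lambda s,n:cv2.resize(s["pixels"][n[0]:n[0]+150,n[1]:n[1]+200,::-1],(400,300))
    cv2.imwrite("pics/c2.png",np.hstack([f(a,(60,200)),f(b,(80,280))]))
E
python3 m.py
```

```text
[ 0.48345757 -0.08445776  0.19051117] 0.2178526653278146 19.997268319129944 [ 0.19491212  0.53963474 -1.90676965] 4.8
scene 0.63 368 [ 0.4699 -0.1016  0.1279] [ 0.51   -0.0615  0.1888]
0.128 26 [ 0.0061  0.0026 -0.0584] [0.0079 0.0065]
0.136 28 [ 0.0061  0.0022 -0.0508] [0.0077 0.0092]
0.144 34 [ 0.0058  0.0023 -0.0425] [0.0098 0.0097]
0.152 29 [ 0.0055  0.003  -0.0346] [0.0091 0.0093]
0.16 27 [ 0.0062  0.0026 -0.0267] [0.0081 0.0068]
0.168 7 [ 0.0061  0.0035 -0.0219] [0.0067 0.0036]
0.176 207 [ 0.0104  0.0093 -0.01  ] [0.0402 0.0401]
0.184 10 [ 0.0092  0.0091 -0.0048] [0.0204 0.0049]
side 0.69 341 [ 0.4631 -0.0999  0.132 ] [ 0.5033 -0.0626  0.1906]
0.132 20 [-0.0004  0.0019 -0.0547] [0.0072 0.0065]
0.14 21 [-0.0003  0.0027 -0.0467] [0.0072 0.0048]
0.148 22 [ 0.0001  0.0026 -0.0388] [0.0074 0.0037]
0.156 21 [-0.0003  0.0024 -0.031 ] [0.0069 0.0052]
0.172 18 [-0.0094  0.0139 -0.0114] [0.0296 0.0277]
0.18 238 [-0.0045  0.0068 -0.0076] [0.0402 0.0373]
```

View pics/c2.png

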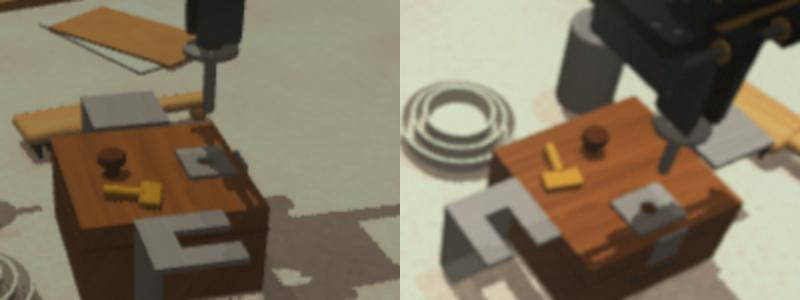

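The pin is out of the bore and hangs vertical. I'll carry it above the notch and re-check there.

Request:
{"api": "move_arm", "payload": {"plan": [0, 0, 0, 1.5, 2.5, 0, 1, 0, 0, 0, 3.1, 5, 0, 1, 0, 0, 0, 4.6, 7.5, 0, 1, 0, 0, 0, 6.2, 10.1, 0, 1, 0, 0, 0, 6.2, 10.1, -1.5, 1, 0, 0, 0, 6.2, 10.1, -3, 1, 0, 0, 0, 6.2, 10.1, -3, 1, 0, 0, 0, 6.2, 10.1, -3, 1]}}

```text
time_s: 6.0
tcp_pos: [0.5457, 0.0159, 0.161]
tcp_rot: [[-0.968, 0.251, -0.0], [0.251, 0.968, -0.0], [0.0, -0.0, -1.0]]
wrist_force: [-0.3, -0.6, -0.2]
width: 0.213
grip_force: 20.0
```

```bash
cat >> m.py <<'E'
    # shank axis vs bracket plate, same picture
    for n,s in(("scene",a),("side",b)):
        p,u,v=pts(s);c=s["pixels"][v,u].astype(int);sat=c.max(1)-c.min(1)
        o=robot.outline_of("pin",s)[0]["pixels"][v,u]
        q=p[o&(p[:,2]<.138)&(p[:,2]>.09)&(np.hypot(*(p[:,:2]-T[:2]).T)<.03)]
        cam=-s["R"].T@s["t"].ravel(); m=np.median(q,0); d=(m-cam)[:2]; d/=np.hypot(*d)
        sh=m[:2]+.004*d
        br=p[(abs(p[:,2]-.082)<.006)&(sat<30)&~o&(np.hypot(p[:,0]-.5585,p[:,1]-.0155)<.053)]
        r=cv2.minAreaRect((br[:,:2]*1000).astype(np.float32))
        e=np.array([.968,-.25]);g=np.array([.25,.968]); k=sh-np.array(r[0])/1000
        print(n,"shank",sh.round(4),len(q),"rect",np.round(r[0],1),np.round(r[1],1),"shank in notch frame x,y",round(k@e+.01,4),round(k@g,4))
    cv2.imwrite("pics/c3.png",np.hstack([f(a,(90,220)),f(b,(90,240))]))
E
python3 m.py
```

```text
[0.54567038 0.01585898 0.16100249] 0.21300621746560944 19.997472167015076 [-0.28379773 -0.59737585 -0.24326853] 6.0
scene 0.56 434 [ 0.5266 -0.01    0.0814] [0.5726 0.0388 0.1601]
0.097 27 [ 0.0054  0.0028 -0.0587] [0.0087 0.0086]
0.105 34 [ 0.006   0.0029 -0.0511] [0.0082 0.0072]
0.113 34 [ 0.006   0.002  -0.0435] [0.0084 0.0094]
0.121 32 [ 0.0061  0.0028 -0.0356] [0.0073 0.0085]
0.129 35 [ 0.0054  0.0028 -0.0277] [0.0099 0.0074]
0.137 6 [ 0.006   0.0038 -0.0229] [0.0052 0.0031]
0.145 258 [ 0.0111  0.0084 -0.0097] [0.0382 0.0423]
0.153 6 [ 0.0167  0.0078 -0.0041] [0.0129 0.0063]
side 0.77 398 [ 0.5259 -0.0181  0.0831] [0.573  0.0368 0.1951]
0.099 12 [ 0.0006  0.002  -0.0558] [0.0078 0.0052]
0.107 16 [-0.0002  0.002  -0.0493] [0.0058 0.0071]
0.115 22 [-0.      0.0016 -0.0421] [0.0089 0.0077]
0.123 18 [-0.0003  0.0021 -0.0346] [0.0064 0.0062]
0.147 214 [-0.0051  0.0081 -0.0074] [0.0381 0.0363]
0.155 36 [-0.0059  0.0053 -0.0035] [0.0324 0.0292]
0.163 24 [-0.009   0.0065  0.0056] [0.0064 0.0245]
0.171 15 [-0.0077  0.0013  0.0141] [0.0055 0.0164]
0.179 12 [-0.0075  0.0003  0.022 ] [0.0017 0.0065]
0.187 25 [-0.0063 -0.0017  0.0312] [0.0057 0.0101]
scene shank [0.5501 0.0155] 165 rect [556.9  13.9] [79.8 75.8] shank in notch frame x,y 0.003 -0.0001
side shank [0.5474 0.0151] 69 rect [557.1  15.2] [69.8 71.4] shank in notch frame x,y 0.0006 -0.0025
```

View pics/c3.png

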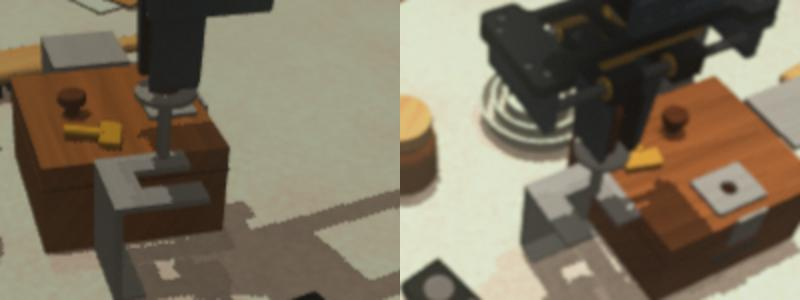

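Against the bracket, the pin sits about 3 mm low in y. I'll correct that and lower until it nearly seats.

Request:
{"api": "move_arm", "payload": {"plan": [0, 0, 0, 0, 0.35, 0, 1, 0, 0, 0, 0, 0.35, 0, 1, 0, 0, 0, 0, 0.35, -1, 1, 0, 0, 0, 0, 0.35, -2, 1, 0, 0, 0, 0, 0.35, -3, 1, 0, 0, 0, 0, 0.35, -4, 1, 0, 0, 0, 0, 0.35, -5, 1, 0, 0, 0, 0, 0.35, -6, 1, 0, 0, 0, 0, 0.35, -6, 1, 0, 0, 0, 0, 0.35, -6, 1]}}

```text
time_s: 7.55
tcp_pos: [0.5461, 0.02, 0.1012]
tcp_rot: [[-0.968, 0.25, 0.001], [0.25, 0.968, 0.0], [-0.001, 0.0, -1.0]]
wrist_force: [0.4, -0.2, -1.0]
width: 0.217
grip_force: 20.0
```

```bash
python3 m.py | grep -v '\['$ | grep -E "shank|score|^\[|scene|side"
```

```text
[0.54609345 0.01996991 0.1011735 ] 0.21739133303616825 19.997393488883972 [ 0.37360345 -0.217405   -1.00042512] 7.55
scene 0.75 314 [ 0.5236 -0.0164  0.0199] [0.5725 0.0426 0.1014]
side 0.82 229 [0.5259 0.0074 0.0892] [0.564  0.0417 0.1353]
scene shank [0.5567 0.0264] 216 rect [559.6  13.5] [79.4 70.4] shank in notch frame x,y 0.004 0.0117
side shank [0.5403 0.0197] 227 rect [557.   14.5] [71.2 70.8] shank in notch frame x,y -0.0075 0.0008
```

View pics/c3.png

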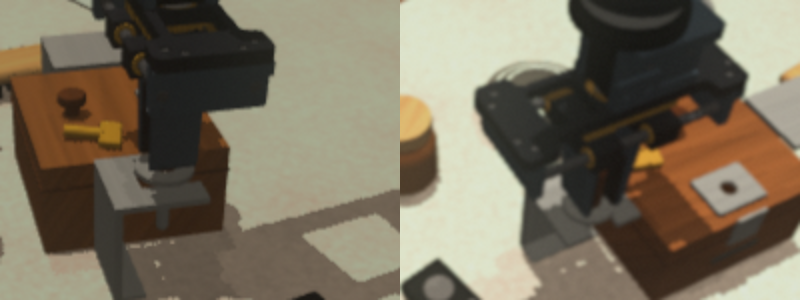

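The shank is through the notch with no side force. I'll seat the collar gently.

Request:
{"api": "move_arm", "payload": {"plan": [0, 0, 0, 0, 0, -0.2, 1, 0, 0, 0, 0, 0, -0.4, 1, 0, 0, 0, 0, 0, -0.5, 1, 0, 0, 0, 0, 0, -0.5, 1]}}

```text
time_s: 8.35
tcp_pos: [0.5457, 0.02, 0.0961]
tcp_rot: [[-0.968, 0.25, -0.0], [0.25, 0.968, 0.0], [0.0, 0.0, -1.0]]
wrist_force: [-1.1, -0.0, 1.3]
width: 0.209
grip_force: 20.0
```

Request:
{"api": "move_arm", "payload": {"plan": [0, 0, 0, 0, 0, -0.1, 1, 0, 0, 0, 0, 0, -0.1, 1, 0, 0, 0, 0, 0, -0.1, 1]}}

```text
time_s: 8.72
tcp_pos: [0.5458, 0.0199, 0.096]
tcp_rot: [[-0.968, 0.25, 0.0], [0.25, 0.968, 0.0], [-0.0, 0.0, -1.0]]
wrist_force: [-2.2, -0.5, 7.1]
width: 0.214
grip_force: 20.0
```

Contact force is 7 N, so the collar is seated. I'll ease off, open and retreat upward.

Request:
{"api": "move_arm", "payload": {"plan": [0, 0, 0, 0, 0, 0.1, 1, 0, 0, 0, 0, 0, 0.1, 3, 0, 0, 0, 0, 0, 0.1, 4.5, 0, 0, 0, 0, 0, 0.1, 4.5, 0, 0, 0, 0, 0, 0.1, 4.5, 0, 0, 0, 0, 0, 2, 4.5, 0, 0, 0, 0, 0, 5, 4.5, 0, 0, 0, 0, 0, 8, 4.5, 0, 0, 0, 0, 0, 11, 4.5, 0, 0, 0, -5, 0, 14, 4.5, 0, 0, 0, -10, 0, 16, 4.5, 0, 0, 0, -10, 0, 16, 4.5]}}

```text
time_s: 10.22
tcp_pos: [0.444, 0.02, 0.257]
tcp_rot: [[-0.968, 0.25, 0.003], [0.25, 0.968, 0.0], [-0.003, 0.001, -1.0]]
wrist_force: [-0.3, -0.5, -0.3]
width: 0.494
grip_force: 0.0
```

```bash
python3 - <<'E'
from h import *
ims=[]
for n in("scene","side"):
    s=robot.snapshot(n); ims.append(s["pixels"])
    p0,u,v=pts(s);c=s["pixels"][v,u].astype(int);sat=c.max(1)-c.min(1)
    for o in robot.outline_of("pin",s)[:1]:
        p,_,_=pts(s,o["pixels"]); p=p[np.hypot(p[:,0]-.548,p[:,1]-.02)<.04]
        t=p[(p[:,2]>.083)&(p[:,2]<.094)]; h=p[p[:,2]>.12]
        print(n,o["score"],"collar",t.min(0).round(4),t.max(0).round(4),((t.min(0)+t.max(0))/2).round(4),"top",h.mean(0).round(4),p[:,2].max().round(4))
f=lambda s,n:cv2.resize(s[n[0]:n[0]+150,n[1]:n[1]+200,::-1],(400,300))
cv2.imwrite("pics/c4.png",np.hstack([f(ims[0],(90,220)),f(ims[1],(90,240))]))
E
```

```text
scene 0.81 collar [ 0.5281 -0.0023  0.083 ] [0.5722 0.0428 0.0939] [0.5501 0.0202 0.0885] top [0.5521 0.0236 0.1252] 0.1281
side 0.76 collar [ 0.5258 -0.0137  0.0833] [0.5706 0.0416 0.094 ] [0.5482 0.0139 0.0886] top [0.5455 0.0213 0.1272] 0.1306
```

View pics/c4.png

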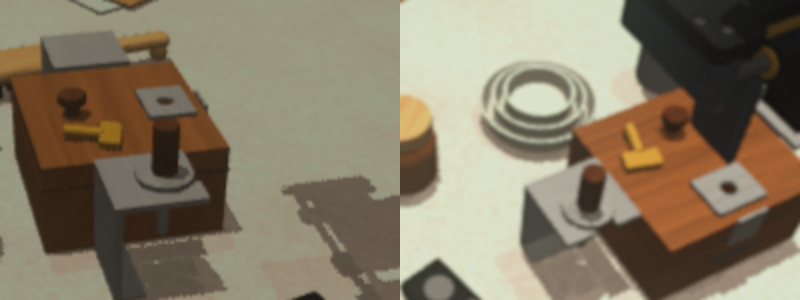

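The pin stands upright in the notch at about (0.549, 0.021), top at 0.129. That is within about 3 mm of the notch point, and the gripper is clear.

```bash
python3 -c "
from bench import robot
print(robot.finish_job())"
```

```text
the job is handed in; nothing more can be done
None
```

The pin is out of the hasp and stands upright in the steel bracket's notch, collar seated and gripper clear; the job was handed in after about 10 s of robot time, with no verdict returned.

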